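# Close the flow cell and hold the purge lever at half travel

## Robot

A 6-joint arm with a two-finger parallel gripper is mounted at the origin on the work surface. World frame = base frame: x ahead of the robot, y to its left, z up, the work surface at z = 0. Lengths are in m, angles in degrees, forces in N, time in s.
With the tool pointing down it reaches from about 0.4 to 0.825 m from the base axis. Payload 7 kg.
Tool frame: the origin (TCP) lies midway between the tips of the shut fingers; the grasp point (between the pads) lies 19 mm behind it (ctrl.grasp_offset is the distance from the TCP to the grasp point, in m); z points along the fingers, x is the direction in which the jaws open and shut, and the axes are right-handed (so a half turn about z gives the same grasp; the last joint's range is limited). The gripper opens to 88 mm and grips with 3 to 60 N. Pads are 19 mm wide; open, the fingers measure 130 mm over their backs; the gripper's body (78 mm by 193 mm) begins 47 mm behind the grasp point.
Start: joints at [-54.425, 20.546, 0.682, 0, -70.136, -16.507], TCP at [0.22, -0.638, 0.227] pointing down, gripper open.
Joint ranges: [-176.03, 176.03], [-82.01, 121.73], [-58.28, 71.71], [-173.87, 95.51], [-174.79, -0.11], [-173.66, 173.66]. Speed limits (degrees/s): [136.94, 136.94, 172.46, 180, 180, 180].

## Interface

Orientations are given as [roll, pitch, yaw] about the fixed x, y, z axes, in that order (R = Rz(yaw) Ry(pitch) Rx(roll)).
In Python, from plant import sensors, snapshot, order, ctrl gives the robot as it stands.
- The arm moves only by the tool send_rows, never from a script. Its argument "commands" is a list of rows, each a list of 3 entries, a list of its own where there are three numbers: the closure, from 0 (fully open) to 1 (shut), then the shift along the world's x, y, z in units of 0.25 m (1.0 is 0.25 m), then the turn, a rotation vector about the world's x, y, z in units of 360 degrees (1.0 is 360 degrees). In form: [[hand, [x, y, z], [ax, ay, az]], ...]. A call has 1 to 12 rows; each row shifts and turns the pose as measured when the row begins; what a row does not reach is not made up. A row lasts 1/10 s, in which the tool goes at most 50 mm and 8.59 degrees, less where a joint would pass 70% of its speed; a pose out of reach is approached as far as the arm can. A call with a number of a shift or a turn outside -1 to 1 is refused whole. A call with a gripper value outside its range is refused whole. The fingers move at their own pace and stop on an object; the grip force is fixed at half the most. Time passes only in rows, so rows that do not move let the fingers close. It gives the time, the measured TCP pose, the force and the opening at its end, in the units of the state.
- sensors.get_obs(): the state, without advancing time (a new reading comes with each control period).
- snapshot(name): name is "scene" or "side" or "wrist"; returns a dict with "color" (400x640x3 uint8, blue, green, red), "z_map" (400x640 float32, m along the optical axis (not along the pixel's ray), 0 where there is no reading), "mtx" (3x3 intrinsics, pixels), "k1" (the pictures are not rectified: a ray, as slopes to the right and down, at radius r is drawn at 1 + k1 r^2 times it, then the intrinsics apply), "xyz" and "attitude" of the camera in the world. Camera axes: x right, y down, z forward; pixel columns grow to the right and rows downward; lengths in m; the calibration is good to about 2 mm. A picture is of the moment at which its call begins.
- order.close_job(): hands the job in, once; it reports no verdict.
The state is a dict: "clock": time; "joint_pos": joint angles; "qvel": joint speeds; "tau": joint torques, N m; "tool_pos": TCP position; "orientation": TCP orientation; "force": force on the tool from outside, world axes, zero at the start; "moment": the same for the moment, N m; "opening": finger opening in m.
Only numpy, scipy, OpenCV 4.12 (cv2) and the standard library are available. Lean on these libraries where they do the work, as an engineer would, in place of code of your own. Each camera call takes 0.05 s, during which the arm holds its last target.

## Task

Take the flanged cover from the tilted blue holder and seat it, flange down and black hub up, fully home in the round recess of the aluminium cell; lower it in rather than dropping it, and let go of it. Then press the red pad of the self-closing purge lever down to half travel, where the lever is level and its yellow pointer is in the green band, and hold it there: the program finishes while still pressing. Leave the jar, the wrench and the copper gasket where they are.

Things in the scene. Friction and masses are not known exactly. Their poses are not given: they have to be found in the camera images.
- cover: Loose flanged cover, 200 to 325 g: steel flange 60 mm across, 6 mm thick; round black hub with orange stripe, 30 mm across, 28 mm tall, on its middle. Origin: centre of the flange's flat underside; z points out through the hub. Starts flange down on the holder's slope, z leaning 20 degrees from vertical toward the holder's -x side.
- holder: Fixed blue sloping holder, foot 110 x 90 mm (x, y). Origin: centre of its underside, on the table; z up. Its plate (100 x 90 x 6 mm, centre 40 mm above the table) rises toward +x by 20 degrees to 60 mm. At the cover's lower side two steel pins of 8 mm diameter stand 9 mm out of the slope.
- cell: Fixed aluminium block 100 x 100 mm, 35 mm tall, with a round recess 63 mm across and 7 mm deep in the middle of its top (dark seal face at the bottom). Origin: centre of its underside, on the table; z up.
- pocket (a point): Centre of the recess floor of the cell, 28 mm above the table; z up. The seated cover's origin lies here, and its flange then lies 1 mm below the block's top.
- valve: Fixed purge valve on a grey base 200 x 70 mm (x, y); carries the lever. Origin: centre of its underside, on the table; z up. Lever pivot (along y) at x = +60 mm, 90 mm high, between cheeks 100 mm high. A scale plate 24 x 4 mm (x, y), green band between red ones, stands at x = 0, y = +33 mm, top 115 mm high.
- pad (a point): Centre of the flat top of the lever's round red press pad (32 mm across); moves with the lever. It lies 110 mm from the pivot toward the valve's -x side: about 120 mm above the table at rest, 100 mm at half travel, 80 mm at full travel.
- lever (a joint): Angle of the black lever (135 x 20 mm) in rad: 0 at rest, sloping up toward the pad; grows as the pad is pressed down; 0.18 is half travel (level); 0.36 the stop. Green band 0.12 to 0.24. A spring lifts it back when let go: at the pad about 2 N to start, 9 N at half travel, 15 N at the stop.
- jar: Bystander: closed jar 48 mm across and 75 mm tall. Origin: centre of its underside.
- wrench: Bystander: wrench 160 mm long, lying flat. Origin: its underside; x along its length.
- gasket: Bystander: copper ring 52 mm across, 6 mm thick. Origin: centre of its underside.
There are look-alikes about, which are no part of the job. Several things look just like the valve: the one meant starts farthest to the robot's right. Several things have the shape of the cell; the one meant has the colours described above.

How it is judged (in metres and radians):
On the way, in this order (a step that is already met when the one before it is completed fails the run):
1. the cover is seated flange down in the cell's recess and let go (horizontal distance between cover and pocket below 0.0035 m and z of cover in the frame of pocket between -0.003 and 0.002 m and angle between cover's own z axis and vertical below 0.06 rad and contact force between each of the fingers, the arm and cover below 0.2 N and linear speed of cover below 0.02 m/s and value of joint lever below 0.06 rad), for 0.2 s.
2. the lever is pressed and held in the green band (value of joint lever between 0.12 and 0.24 rad and contact force between any of the fingers, the arm and valve above 3 N), for 0.5 s.
At the end, for the whole second after the job is handed in: The cover lies untouched, flange down, in the recess (within 3.5 mm of its centre, within 2 mm above its floor, tilted less than 0.06 rad) and the robot keeps the lever still between 0.12 and 0.24 rad, pushing it with more than 3 N (all of step 2 and horizontal distance between cover and pocket below 0.0035 m and z of cover in the frame of pocket between -0.003 and 0.002 m and angle between cover's own z axis and vertical below 0.06 rad and contact force between each of the fingers, the arm and cover below 0.2 N and linear speed of cover below 0.02 m/s and velocity of joint lever between -0.05 and 0.05 rad/s); the arm keeps its last pose, push and grip.
It fails at once if the lever is pressed while the cover is not in the recess (value of joint lever above 0.1 rad and (horizontal distance between cover and pocket above 0.006 m or z of cover in the frame of pocket above 0.01 m)).
It fails at once if the cover is dropped over the recess from more than 15 mm (contact force between each of the fingers, the arm and cover below 0.05 N and horizontal distance between cover and pocket below 0.05 m and z of cover in the frame of pocket above 0.015 m).
It fails at once if the jar, wrench or gasket is moved more than 20 mm (distance of any of jar, wrench, gasket from where it was at the start of the episode above 0.02 m).
It also fails if it takes over 51 s, if anything falls off the work surface, if the arm or the gripper's body presses on something with over 40 N, if the wrist force passes 120 N, or if a joint passes its speed limit or range.

## Working session

There is one attempt and no reset: what is moved stays moved. The work goes in short steps, Python scripts to look and compute and a tool call to move; the robot and the scene stay as the last step left them, time stands still between calls to the robot, and variables do not carry over. Pictures are saved under pics/ and viewed, and the job is handed in when it is done.

Besides the shell and the picture viewer there is one more tool, called after "Call:" as name(argument=value, ...), one argument or row to a line, values as JSON. send_rows: Moves the arm, as the interface text tells. Its arguments: {"type":"object","properties":{"commands":{"type":"array","items":{"type":"array"}}},"required":["commands"]}

```bash
ls; mkdir -p pics; python3 - <<'E'
from plant import sensors, snapshot, order, ctrl
import cv2,numpy as np
print(sensors.get_obs()); print(ctrl.grasp_offset)
for n in ("scene","side","wrist"):
    s=snapshot(n); cv2.imwrite(f"pics/{n}0.png",s["color"]); np.savez(f"{n}0.npz",**s)
    print(n,s["mtx"],s["k1"],s["xyz"],s["attitude"])
E
```

```text
pics
{'clock': 0.0, 'joint_pos': array([-5.44261633e+01,  2.05915782e+01,  6.32017837e-01, -1.78233379e-02,
       -7.01369432e+01, -1.65074065e+01]), 'qvel': array([ 0.06650621,  0.04622031,  0.03462082,  0.09337395, -0.04742079,
       -0.02395797]), 'tau': array([-3.16729136e-03, -5.82723498e+01,  2.93035322e+01,  6.99691236e+00,
        6.65183121e-03, -1.39541976e-04]), 'tool_pos': array([ 0.22029421, -0.63750457,  0.22561497]), 'orientation': array([-1.79988642e+02, -9.72869269e-02,  1.09060351e+02]), 'force': array([ 0.19859624, -0.25091032, -0.08616056]), 'moment': array([ 0.03485781,  0.00352127, -0.03231621]), 'opening': 0.08733099854010767}
0.0188
scene [[482.10885575   0.         312.00923613]
 [  0.         482.10885575 206.48012414]
 [  0.           0.           1.        ]] -0.02909876652474991 [1.25476076 0.32784197 0.95576332] [-138.89941396   -0.95989657  112.15521242]
side [[391.81069412   0.         324.59546048]
 [  0.         391.81069412 203.11163768]
 [  0.           0.           1.        ]] -0.013002133183746354 [0.1152862  0.52000193 0.65505883] [-132.23409081    1.16496751 -136.23512331]
wrist [[345.70548111   0.         320.81287949]
 [  0.         345.70548111 186.75949414]
 [  0.           0.           1.        ]] -0.06966375710450673 [ 0.1455643  -0.66410577  0.38375127] [ 1.63000173e+02 -4.85883046e-02  1.09074136e+02]
```

View pics/scene0.png

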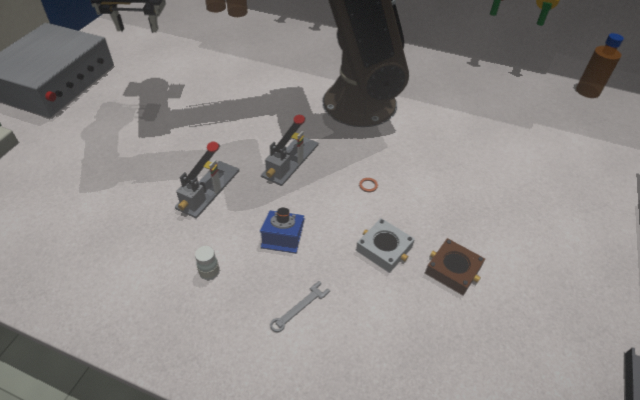

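View pics/side0.png

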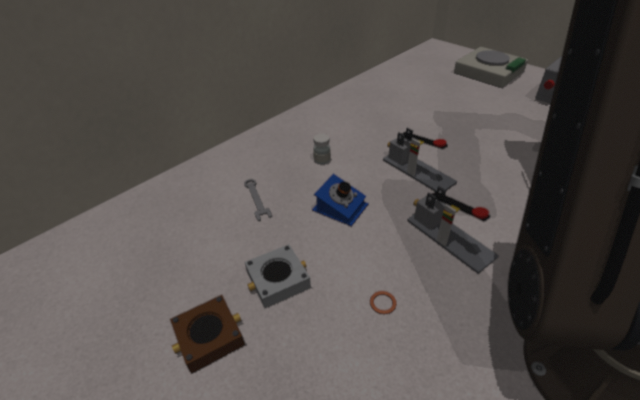

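View pics/wrist0.png

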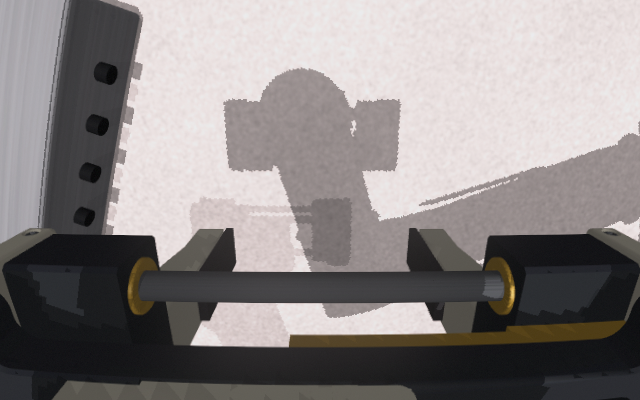

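The scene picture shows two valves: pads at (213,147) and (299,120). The one farthest to the robot's right (−y, image left) is the left one, at (213,147). There are two cells: an aluminium one at (386,243) and a brown one at (456,264), so the grey aluminium one is meant. The holder with the cover is at (283,225), the jar at (206,262), the wrench at (300,306) and the gasket at (368,184). Next I'll measure with depth and enlarged crops.

```bash
cat > h.py <<'E'
import numpy as np, cv2
from scipy.spatial.transform import Rotation as R
def load(n): 
    return dict(np.load(n+".npz"))
def cloud(s):
    K=s["mtx"];k=float(s["k1"]);d=s["z_map"]
    v,u=np.mgrid[:d.shape[0],:d.shape[1]]
    P=np.stack([u,v],-1).reshape(-1,1,2).astype(float)
    n=cv2.undistortPoints(P,K,np.array([k,0,0,0,0.]),None).reshape(d.shape+(2,))
    c=np.dstack([n*d[...,None],d])
    W=c@R.from_euler('xyz',s["attitude"],degrees=True).as_matrix().T+s["xyz"]
    W[d==0]=np.nan
    return W
def ray(s,px):
    n=cv2.undistortPoints(np.array(px,float).reshape(-1,1,2),s["mtx"],np.array([float(s["k1"]),0,0,0,0.])).reshape(-1,2)
    D=np.c_[n,np.ones(len(n))]@R.from_euler('xyz',s["attitude"],degrees=True).as_matrix().T
    return s["xyz"],D
def onplane(s,px,z):
    o,D=ray(s,px); return o+D*((z-o[2])/D[:,2])[:,None]
E
python3 - <<'E'
from h import *
for n,pts in (("scene0",dict(pad=(213,147),pad2=(299,120),cell=(386,243),brown=(456,264),hub=(283,211),jar=(206,250),gask=(362,185),table=(330,230),wr=(300,306))),("side0",dict(pad=(441,143),cell=(277,270),hub=(344,185),jar=(321,140),table=(340,260)))):
    s=load(n);W=cloud(s)
    for k,(u,v) in pts.items(): print(n,k,W[v,u].round(4))
s=load("scene0");t=load("side0")
a=cv2.resize(s["color"][130:290,150:430],None,fx=2.8,fy=2.8,interpolation=cv2.INTER_CUBIC)
cv2.imwrite("pics/c1.png",a)
a=cv2.resize(t["color"][115:315,230:480],None,fx=3,fy=3,interpolation=cv2.INTER_CUBIC)
cv2.imwrite("pics/c2.png",a)
E
```

```text
scene0 pad [ 0.4848 -0.2456  0.1191]
scene0 pad2 [ 0.2931 -0.087   0.1158]
scene0 cell [0.5369 0.2447 0.0271]
scene0 brown [0.5354 0.4133 0.0312]
scene0 hub [ 0.5797 -0.0062  0.0772]
scene0 jar [ 0.7481 -0.12    0.0714]
scene0 gask [ 0.3475  0.1244 -0.003 ]
scene0 table [ 0.531   0.0996 -0.0008]
scene0 wr [0.7639 0.1164 0.0081]
side0 pad [ 0.4713 -0.2424  0.122 ]
side0 cell [0.5345 0.2392 0.0281]
side0 hub [ 0.5749 -0.0077  0.0762]
side0 jar [ 0.7497 -0.1113  0.0725]
side0 table [ 0.4758  0.115  -0.0027]
```

View pics/c1.png

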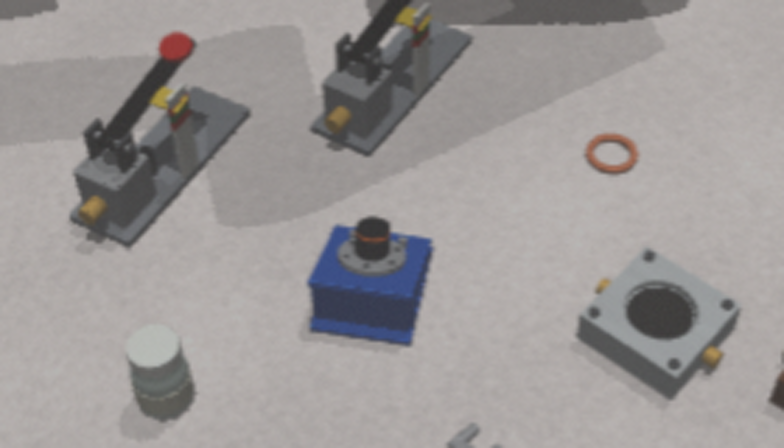

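View pics/c2.png

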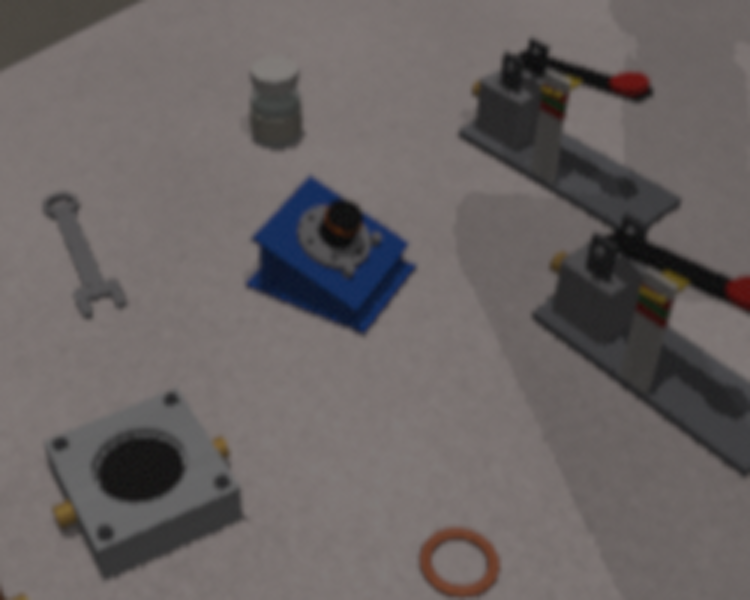

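```bash
cat > fit.py <<'E'
from h import *
def plane(P,it=4,th=.0025):
    m=np.ones(len(P),bool)
    rng=np.random.default_rng(0);best=0
    for _ in range(300):
        a=P[rng.choice(len(P),3,False)];n=np.cross(a[1]-a[0],a[2]-a[0])
        if np.linalg.norm(n)<1e-9: continue
        n/=np.linalg.norm(n);k=abs((P-a[0])@n)<th
        if k.sum()>best: best=k.sum();m=k
    c=P[m].mean(0);n=np.linalg.svd(P[m]-c)[2][2];n*=np.sign(n[2]);return c,n,m
E
python3 - <<'E'
from fit import *
for n in("scene0","side0"):
    s=load(n);W=cloud(s);hsv=cv2.cvtColor(s["color"],cv2.COLOR_BGR2HSV)
    near=np.linalg.norm(W[...,:2]-[.58,-.005],axis=-1)<.1
    m=near&(cv2.inRange(hsv,(105,120,30),(130,255,255))>0)&(W[...,2]>.015)
    c,nn,k=plane(W[m]);print(n,"plate",c,nn,np.degrees(np.arccos(nn[2])),m.sum(),k.sum(), "downhill az",np.degrees(np.arctan2(nn[1],nn[0])))
    x=-np.array([nn[0],nn[1],0]);x/=np.linalg.norm(x)
    P=W[near];  h=(P-c)@nn
    top=P[(h>.022)&(h<.05)];print(len(top),"h",np.percentile((top-c)@nn,[5,50,95]))
    tt=(top-c)@nn; q=top[tt>np.percentile(tt,85)-.0035];print(" hub top mean",q.mean(0))
    # blue rect corners of plate in slope coords
    P=W[m][k];y=np.cross([0,0,1],x);print(" centre y",[(P@y).min(),(P@y).max()],"x",(P@x).min(),(P@x).max())
    # table
    tb=W[(np.linalg.norm(W[...,:2]-[.55,.12],axis=-1)<.04)];print(" table z",np.nanmedian(tb[:,2]))
    # cell
    nr=np.linalg.norm(W[...,:2]-[.537,.243],axis=-1)<.1
    P=W[nr];tp=P[(P[:,2]>.031)&(P[:,2]<.042)][:,:2];r=cv2.minAreaRect(tp.astype(np.float32));print(" cell",r,np.median(P[(P[:,2]>.031)&(P[:,2]<.042)][:,2]))
    # valve
    nr=np.linalg.norm(W[...,:2]-[.48,-.245],axis=-1)<.06
    rm=nr&((cv2.inRange(hsv,(0,120,50),(8,255,255))|cv2.inRange(hsv,(172,120,50),(180,255,255)))>0)&(W[...,2]>.1)
    print(" pad",np.median(W[rm],0),rm.sum(), np.median(np.argwhere(rm),0))
    # lever dark
    nr=np.linalg.norm(W[...,:2]-[.55,-.245],axis=-1)<.16
    lm=nr&(s["color"].max(-1)<60)&(W[...,2]>.085);P=W[lm];print(" lever",lm.sum());
    x=P[:,:2]-P[:,:2].mean(0);print(np.linalg.svd(x)[2][0],P.mean(0))
E
```

```text
scene0 plate [0.60092973 0.00154511 0.04798855] [-0.3358154  -0.073455    0.93905931] 20.105825436643457 386 373 downhill az -167.66166408732718
110 h [0.02358499 0.03213747 0.03558059]
 hub top mean [ 0.57593248 -0.00651055  0.07438638]
 centre y [np.float64(-0.1733460672232952), np.float64(-0.08601952742261196)] x 0.5287698209902936 0.6202386305013706
 table z -0.0007927483978702465
 cell ((0.5349133014678955, 0.24109774827957153), (0.10130555927753448, 0.10369913280010223), 71.91812896728516) 0.03416563661914451
 pad [ 0.48260824 -0.24959095  0.11822099] 82 [146. 212.]
 lever 193
[ 0.99516243 -0.09824327] [ 0.5488575  -0.25548859  0.09964377]
side0 plate [0.58066852 0.00289494 0.04096409] [-0.33217469 -0.0763003   0.94012672] 19.927152418395554 775 644 downhill az -167.06359916628097
135 h [0.0243412  0.03350536 0.03586993]
 hub top mean [ 0.57264724 -0.00740174  0.07351907]
 centre y [np.float64(-0.18119704063193198), np.float64(-0.08992281253913845)] x 0.5207483375825057 0.6144585495053789
 table z -0.0011408212251723948
 cell ((0.5328493118286133, 0.24256707727909088), (0.10026509314775467, 0.10282476991415024), 71.93597412109375) 0.03398228155642674
 pad [ 0.47755585 -0.24601932  0.11875362] 77 [142. 439.]
 lever 276
[-0.98643843  0.16413173] [ 0.54020812 -0.24759329  0.09999506]
```

```bash
cat > mv.py <<'E'
from h import *
from plant import sensors
def Rt(zax,xaz):
    z=np.array(zax,float);z/=np.linalg.norm(z)
    x=np.array([np.cos(np.radians(xaz)),np.sin(np.radians(xaz)),0]);x-=z*(x@z);x/=np.linalg.norm(x)
    return R.from_matrix(np.c_[x,np.cross(z,x),z])
def delta(pos,Rtar,show=True):
    o=sensors.get_obs();Rc=R.from_euler('xyz',o["orientation"],degrees=True)
    rv=(Rtar*Rc.inv()).as_rotvec(degrees=True)
    d=np.array(pos)-o["tool_pos"]
    print("t",o["clock"].__round__(2),"pos",o["tool_pos"].round(4),"joints",o["joint_pos"].round(1),"F",o["force"].round(2),"open",round(o["opening"],4))
    print(" delta m",d.round(4),"units",(d/.25).round(4),"rot deg",rv.round(2),"units",(rv/360).round(5),"ang",np.linalg.norm(rv).round(2))
NC=np.array([-.334,-.075,.94]);NC/=np.linalg.norm(NC)
E
python3 - <<'E'
from mv import *
delta([.541,-.0145,.185],Rt(-NC,102.6))
s=load("wrist0");Rc=R.from_euler('xyz',s["attitude"],degrees=True);Rtool=R.from_euler('xyz',[-179.99,-.097,109.06],degrees=True)
print(Rtool.inv().apply(s["xyz"]-[.2203,-.6375,.2256]),(Rtool.inv()*Rc).as_euler('xyz',degrees=True))
E
```

```text
t 0.15 pos [ 0.2204 -0.6377  0.2258] joints [-54.4  20.6   0.6  -0.  -70.1 -16.5] F [ 0.27  0.62 -0.16] open 0.0875
 delta m [ 0.3206  0.6232 -0.0408] units [ 1.2826  2.4926 -0.1634] rot deg [  5.41 -19.28  -6.41] units [ 0.01504 -0.05357 -0.01779] ang 21.03
[-0.00047387 -0.07935441 -0.15813845] [-1.70098031e+01 -4.84141589e-02 -1.41275470e-02]
```

Call:
send_rows(
  commands=[
    [0,[0.08,0.16,0],[0,0,0]],
    [0,[0.08,0.16,0],[0,0,0]],
    [0,[0.08,0.16,0],[0,0,0]],
    [0,[0.08,0.16,0],[0,0,0]],
    [0,[0.08,0.16,0],[0,0,0]],
    [0,[0.08,0.16,0],[0,0,0]],
    [0,[0.08,0.16,0],[0,0,0]],
    [0,[0.08,0.16,0],[0.003,-0.01,-0.003]],
    [0,[0.08,0.16,0],[0.003,-0.01,-0.003]],
    [0,[0.08,0.16,0],[0.003,-0.01,-0.003]],
    [0,[0.08,0.16,0],[0.003,-0.01,-0.003]],
    [0,[0.08,0.16,0],[0.003,-0.01,-0.003]],
  ],
)

```text
clock: 1.35
tool_pos: [0.464, -0.1416, 0.2214]
orientation: [160.7, -0.8, 103.2]
force: [0.9, 0.5, -0.3]
opening: 0.0876
```

```bash
python3 - <<'E'
from mv import *
delta([.541,-.0145,.185],Rt(-NC,102.6))
E
```

```text
t 1.35 pos [ 0.464  -0.1416  0.2214] joints [  2.6  -7.1 -32.6  -5.9 -45.8 -76.1] F [ 0.9   0.53 -0.3 ] open 0.0876
 delta m [ 0.077   0.1271 -0.0364] units [ 0.3078  0.5082 -0.1456] rot deg [-0.63 -0.88 -0.62] units [-0.00174 -0.00246 -0.00171] ang 1.25
```

Call:
send_rows(
  commands=[
    [0,[0.08,0.13,-0.03],[0,0,0]],
    [0,[0.08,0.13,-0.04],[0,-0.002,0]],
    [0,[0.08,0.13,-0.04],[0,0,0]],
    [0,[0.06,0.11,-0.03],[0,0,0]],
    [0,[0,0,0],[0,0,0]],
    [0,[0,0,0],[0,0,0]],
  ],
)

```text
clock: 1.95
tool_pos: [0.5404, -0.0059, 0.1869]
orientation: [159.5, -0.8, 103.6]
force: [-0.2, 0.4, 0.3]
opening: 0.0874
```

```bash
python3 - <<'E'
from mv import *
from plant import snapshot
delta([.541,-.0145,.185],Rt(-NC,102.6))
s=snapshot("wrist");np.savez("wrist1.npz",**s);cv2.imwrite("pics/wrist1.png",s["color"])
E
```

```text
t 1.95 pos [ 0.5404 -0.0059  0.1869] joints [  21.7   -1.6  -37.1    3.8  -34.1 -101.1] F [-0.23  0.42  0.32] open 0.0874
 delta m [ 0.0006 -0.0086 -0.0019] units [ 0.0025 -0.0342 -0.0075] rot deg [-0.82  0.29 -0.97] units [-0.00228  0.00081 -0.00268] ang 1.3
```

View pics/wrist1.png

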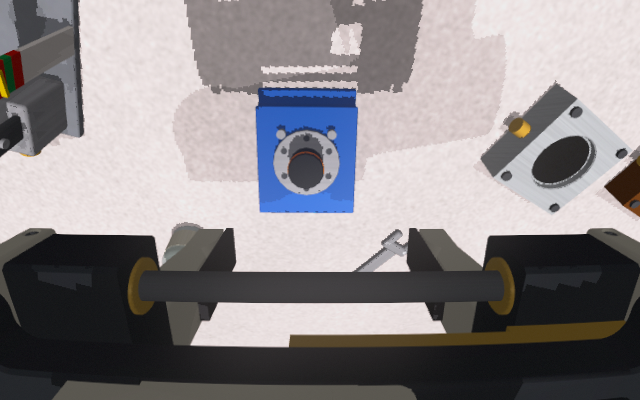

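The wrist view shows the holder at (306,150), the flange centred near (306,161) and the two pins at (280,133) and (331,133). The aluminium cell's recess is at (562,162). Now I'll fit the flange circle and the hub.

```bash
cat > cov.py <<'E'
from fit import *
from scipy.optimize import least_squares
def circ(q,r=None):
    if r: f=lambda p:np.linalg.norm(q-p[:2],axis=1)-r; p0=q.mean(0)
    else: f=lambda p:np.linalg.norm(q-p[:2],axis=1)-p[2]; p0=[*q.mean(0),.03]
    s=least_squares(f,p0,loss='soft_l1',f_scale=.001);return s.x,np.sqrt(np.mean(s.fun**2))
def cover(name):
    s=load(name);W=cloud(s);hsv=cv2.cvtColor(s["color"],cv2.COLOR_BGR2HSV)
    near=np.linalg.norm(W[...,:2]-[.58,-.005],axis=-1)<.1
    bl=(cv2.inRange(hsv,(105,120,30),(130,255,255))>0)&near&(W[...,2]>.015)
    c,n,k=plane(W[bl],th=.0015)
    print("plate",c.round(4),n.round(4),"tilt",np.degrees(np.arccos(n[2])),"az",np.degrees(np.arctan2(-n[1],-n[0])),k.sum())
    h=np.where(near,(W-c)@n,-1)
    ex=np.array([-n[0],-n[1],0]);ex-=n*(ex@n);ex/=np.linalg.norm(ex);ey=np.cross(n,ex)
    # flange: non-blue blob surrounded by blue, outer contour
    fm=near&(h>.003)&(h<.045)&~bl
    m=cv2.morphologyEx(fm.astype(np.uint8)*255,cv2.MORPH_OPEN,np.ones((3,3)))
    cs,_=cv2.findContours(m,cv2.RETR_EXTERNAL,cv2.CHAIN_APPROX_NONE);ct=max(cs,key=cv2.contourArea)[:,0]
    o,D=ray(s,ct)
    def hit(D,off): return o+D*((((c+n*off)-o)@n)/(D@n))[:,None]
    P=hit(D,.006);q=np.c_[(P-c)@ex,(P-c)@ey]
    p,r=circ(q);print("flange free",p,r);
    inl=np.abs(np.linalg.norm(q-p[:2],axis=1)-p[2])<.0015
    p,r=circ(q[inl],.03);print("flange r30",p,r,inl.sum())
    o1=c+p[0]*ex+p[1]*ey;print("cover origin by flange",o1.round(4))
    hm=h>.030; P=W[hm&(h<.038)];q=np.c_[(P-c)@ex,(P-c)@ey];
    mec=cv2.minEnclosingCircle(q.astype(np.float32));print("hub top h",np.median(h[hm&(h<.038)]),"MEC",mec,"mean",q.mean(0), (c+ex*mec[0][0]+ey*mec[0][1]).round(4))
    return o1,n
if __name__=="__main__":
    import sys;cover(sys.argv[1])
E
python3 cov.py wrist1; python3 cov.py scene0;python3 cov.py side0
```

```text
plate [ 0.5831 -0.0076  0.0413] [-0.3324 -0.0733  0.9403] tilt 19.897809110522225 az 12.43845980435168 6393
flange free [ 0.00247228 -0.00059262  0.02960462] 0.0025086953705583674
flange r30 [ 0.00287476 -0.00063615] 0.0007644758591041148 194
cover origin by flange [ 0.5859 -0.0077  0.0423]
hub top h 0.03400773765426867 MEC ((0.0027954273391515017, -0.0005403951508924365), 0.015144998207688332) mean [ 0.00247972 -0.00052024] [ 0.5858 -0.0076  0.0423]
plate [0.5993 0.0018 0.0474] [-0.3319 -0.0753  0.9403] tilt 19.898580088679775 az 12.786507803141612 307
flange free [-0.02295451 -0.00726132  0.03535807] 0.008811613387691219
flange r30 [-0.01760297 -0.00577589] 0.004255262925907431 11
cover origin by flange [ 0.5844 -0.0075  0.0414]
hub top h 0.03349344464662699 MEC ((-0.015721648931503296, -0.0021286497358232737), 0.01803767681121826) mean [-0.01324375 -0.00354112] [ 0.5854 -0.0035  0.042 ]
plate [0.5808 0.0022 0.041 ] [-0.3327 -0.0769  0.9399] tilt 19.968724141050927 az 13.00726206251515 515
flange free [ 0.00192099 -0.00849316  0.02957558] 0.004141904539789196
flange r30 [ 0.00153426 -0.00871735] 0.0010942637001406053 37
cover origin by flange [ 0.5842 -0.006   0.0415]
hub top h 0.03384733490057183 MEC ((0.0015516459243372083, -0.008772021159529686), 0.015646129846572876) mean [ 0.00151012 -0.00688327] [ 0.5842 -0.006   0.0415]
```

```bash
cat > g.py <<'E'
from mv import *
N=np.array([-.3324,-.0733,.9403]);O=np.array([.5859,-.0077,.0423])
import sys
delta(O+N*float(sys.argv[1]),Rt(-N,102.5))
E
python3 g.py .06;python3 -c "
from fit import *
W=cloud(load('wrist1'));P=W[(np.abs(W[...,2])<.015)];print(plane(P[::20])[:2])"
```

```text
t 2.0 pos [ 0.5404 -0.0063  0.187 ] joints [  21.7   -1.6  -37.1    3.8  -34.1 -101.1] F [0.15 0.22 0.35] open 0.0876
 delta m [ 0.0256 -0.0058 -0.0883] units [ 0.1022 -0.0231 -0.3531] rot deg [-0.89  0.41 -1.04] units [-0.00248  0.00113 -0.00288] ang 1.43
(array([ 5.96799179e-01,  1.08353585e-02, -3.04809491e-04]), array([7.18290340e-04, 9.11381438e-04, 9.99999327e-01]))
```

Call:
send_rows(
  commands=[
    [0,[0.03,-0.008,-0.1],[-0.0012,0.0005,-0.0014]],
    [0,[0.03,-0.008,-0.1],[-0.0012,0.0005,-0.0014]],
    [0,[0.025,-0.006,-0.09],[0,0,0]],
    [0,[0.018,0,-0.06],[0,0,0]],
    [0,[0,0,0],[0,0,0]],
    [0,[0,0,0],[0,0,0]],
  ],
)

```text
clock: 2.6
tool_pos: [0.5669, -0.0174, 0.1009]
orientation: [159.7, -0.0, 102.1]
force: [0.8, 0.0, 0.4]
opening: 0.0875
```

```bash
python3 g.py .06; python3 g.py .0105
```

```text
t 2.6 pos [ 0.5669 -0.0174  0.1009] joints [  19.7    7.7  -42.4    7.8  -19.8 -104.5] F [0.83 0.04 0.39] open 0.0875
 delta m [-0.0009  0.0053 -0.0021] units [-0.0037  0.021  -0.0086] rot deg [-0.12  0.39  0.41] units [-0.00032  0.00108  0.00115] ang 0.58
t 2.6 pos [ 0.5669 -0.0174  0.1009] joints [  19.7    7.7  -42.4    7.8  -19.8 -104.5] F [0.83 0.04 0.39] open 0.0875
 delta m [ 0.0155  0.0089 -0.0487] units [ 0.0622  0.0355 -0.1948] rot deg [-0.12  0.39  0.41] units [-0.00032  0.00108  0.00115] ang 0.58
```

Call:
send_rows(
  commands=[
    [0,[-0.003,0.02,-0.008],[0,0.001,0.001]],
    [0,[0.017,0.004,-0.047],[0,0,0]],
    [0,[0.017,0.004,-0.047],[0,0,0]],
    [0,[0.017,0.004,-0.047],[0,0,0]],
    [0,[0,0,0],[0,0,0]],
    [0,[0,0,0],[0,0,0]],
  ],
)

```text
clock: 3.2
tool_pos: [0.582, -0.0083, 0.0706]
orientation: [159.4, -0.2, 102.5]
force: [-0.2, -0.2, -0.1]
opening: 0.0875
```

```bash
python3 g.py .0105
```

```text
t 3.2 pos [ 0.582  -0.0083  0.0706] joints [  19.8   11.8  -43.7    9.9  -14.3 -106.6] F [-0.23 -0.15 -0.13] open 0.0875
 delta m [ 0.0004 -0.0002 -0.0184] units [ 0.0016 -0.0009 -0.0737] rot deg [-0.31  0.62  0.04] units [-0.00087  0.00172  0.00011] ang 0.69
```

Call:
send_rows(
  commands=[
    [0,[0,0,-0.035],[0,0.0017,0]],
    [0,[0,0,-0.035],[0,0,0]],
    [0,[0,0,0],[0,0,0]],
    [0,[0,0,0],[0,0,0]],
  ],
)

```text
clock: 3.6
tool_pos: [0.5829, -0.0077, 0.0543]
orientation: [159.9, -0.3, 102.5]
force: [-1.0, -0.5, 0.3]
opening: 0.0877
```

```bash
python3 g.py .0105
```

```text
t 3.6 pos [ 0.5829 -0.0077  0.0543] joints [  19.6   13.6  -44.2   10.1  -12.4 -106.7] F [-1.03 -0.5   0.31] open 0.0877
 delta m [-0.0004 -0.0007 -0.0021] units [-0.0018 -0.0029 -0.0084] rot deg [-0.38  0.16  0.02] units [-1.06e-03  4.30e-04  6.00e-05] ang 0.41
```

Call:
send_rows(
  commands=[
    [0,[0,-0.003,-0.009],[0,0,0]],
    [0,[0,0,0],[0,0,0]],
    [1,[0,0,0],[0,0,0]],
    [1,[0,0,0],[0,0,0]],
    [1,[0,0,0],[0,0,0]],
    [1,[0,0,0],[0,0,0]],
    [1,[0,0,0],[0,0,0]],
    [1,[0,0,0],[0,0,0]],
    [1,[0,0,0],[0,0,0]],
    [1,[0,0,0],[0,0,0]],
  ],
)

```text
clock: 4.6
tool_pos: [0.583, -0.0085, 0.0524]
orientation: [159.8, -0.3, 102.5]
force: [-1.5, 3.9, 1.0]
opening: 0.0295
```

```bash
python3 g.py .0105
```

```text
t 4.6 pos [ 0.583  -0.0085  0.0524] joints [  19.5   13.8  -44.4   10.3  -11.9 -106.8] F [-1.5   3.86  1.04] open 0.0295
 delta m [-0.0006  0.     -0.0002] units [-0.0023  0.0001 -0.0008] rot deg [-0.39  0.2   0.01] units [-1.09e-03  5.50e-04  4.00e-05] ang 0.44
```

Call:
send_rows(
  commands=[
    [1,[-0.005,-0.001,0.03],[0,0,0]],
    [1,[-0.015,-0.003,0.05],[0,0,0]],
    [1,[-0.02,-0.004,0.08],[0,0,0]],
    [1,[-0.02,-0.004,0.1],[0,0,0]],
    [1,[0,0,0.12],[0,0,0]],
    [1,[0,0,0.12],[0,0,0]],
    [1,[0,0,0],[0,0,0]],
  ],
)

```text
clock: 5.3
tool_pos: [0.5614, -0.0127, 0.1805]
orientation: [160.4, -0.4, 102.5]
force: [0.2, 0.1, -2.4]
opening: 0.0294
```

```bash
cat > cell.py <<'E'
from fit import *
from cov import circ
def cell(name):
    s=load(name);W=cloud(s)
    nr=np.linalg.norm(W[...,:2]-[.534,.242],axis=-1)<.085
    tp=W[nr&(W[...,2]>.029)&(W[...,2]<.042)]
    c,n,k=plane(tp,th=.0015);zt=np.median(tp[k][:,2]);print("top z",zt,n)
    m=(nr&(np.abs(W[...,2]-zt)<.003)).astype(np.uint8)*255
    r=cv2.minAreaRect(tp[k][:,:2].astype(np.float32));print("rect",r)
    bgr=s["color"];g=bgr.max(-1)
    dk=((g<70)&(np.linalg.norm(W[...,:2]-np.array(r[0]),axis=-1)<.04)).astype(np.uint8)*255
    cs,_=cv2.findContours(dk,cv2.RETR_EXTERNAL,cv2.CHAIN_APPROX_NONE)
    ct=max(cs,key=cv2.contourArea)[:,0]
    print("px",ct.mean(0),cv2.contourArea(ct.reshape(-1,1,2)))
    # rim edge: top-plane hole via depth step
    hole=(nr&(W[...,2]<zt-.0035)&(np.linalg.norm(W[...,:2]-np.array(r[0]),axis=-1)<.04)).astype(np.uint8)*255
    for nm,mk,z in(("dark floor",dk,zt-.007),("hole@top",hole,zt)):
        cs,_=cv2.findContours(mk,cv2.RETR_EXTERNAL,cv2.CHAIN_APPROX_NONE)
        if not cs: print("none");continue
        ct=max(cs,key=cv2.contourArea)[:,0]
        q=onplane(s,ct,z)[:,:2];p,rr=circ(q);inl=np.abs(np.linalg.norm(q-p[:2],axis=1)-p[2])<.002
        print(nm,p.round(4),rr.round(4),circ(q[inl])[0].round(4),inl.sum())
if __name__=="__main__":
    import sys
    for a in sys.argv[1:]: print(a);cell(a)
E
python3 - <<'E'
from mv import *
from plant import snapshot
s=snapshot("wrist");np.savez("wrist2.npz",**s);cv2.imwrite("pics/wrist2.png",s["color"])
delta([.534,.242,.14],Rt([0,0,-1],102.5))
E
python3 cell.py wrist1 wrist2 scene0 side0
```

```text
t 5.35 pos [ 0.5602 -0.0129  0.1783] joints [  20.2    1.5  -35.     3.9  -34.3 -100.7] F [-1.28  0.43 -2.31] open 0.0294
 delta m [-0.0262  0.2549 -0.0383] units [-0.1049  1.0198 -0.1531] rot deg [-4.6  18.85  0.13] units [-0.01277  0.05237  0.00037] ang 19.4
wrist1
top z 0.03453805804056559 [1.82445860e-03 6.89473068e-04 9.99998098e-01]
rect ((0.5347420573234558, 0.24114559590816498), (0.10361400991678238, 0.1002204492688179), 71.87288665771484)
px [560.74468085 159.5248227 ] 1737.5
dark floor [0.5354 0.2431 0.0269] 0.0009 [0.5354 0.2431 0.0269] 140
hole@top [0.5337 0.2388 0.0295] 0.0007 [0.5337 0.2388 0.0295] 164
wrist2
top z 0.03452490013889348 [0.00182496 0.00136704 0.9999974 ]
rect ((0.5346986651420593, 0.2410687953233719), (0.10241150110960007, 0.10076195746660233), 72.17652893066406)
px [586.64238411 145.85430464] 1981.5
dark floor [0.5353 0.2432 0.027 ] 0.0009 [0.5352 0.2432 0.027 ] 149
hole@top [0.5338 0.239  0.0296] 0.0007 [0.5338 0.239  0.0296] 176
scene0
top z 0.03353629061479768 [-6.02803802e-03 -1.96054628e-05  9.99981831e-01]
rect ((0.5346324443817139, 0.24139058589935303), (0.10090095549821854, 0.1030191034078598), 71.88258361816406)
px [385.40740741 241.44444444] 256.0
dark floor [0.5322 0.2417 0.0244] 0.0011 [0.532  0.2417 0.0245] 52
hole@top [0.536  0.241  0.0288] 0.0014 [0.5359 0.2411 0.029 ] 58
side0
top z 0.03391085430826224 [-0.00409349  0.00416385  0.99998295]
rect ((0.5325593948364258, 0.24266038835048676), (0.1001749038696289, 0.10217437148094177), 72.01107788085938)
px [275.80519481 269.83116883] 541.5
dark floor [0.5377 0.2394 0.0298] 0.001 [0.5377 0.2393 0.0299] 75
hole@top [0.5314 0.2435 0.0295] 0.0007 [0.5314 0.2435 0.0295] 77
```

View pics/wrist2.png

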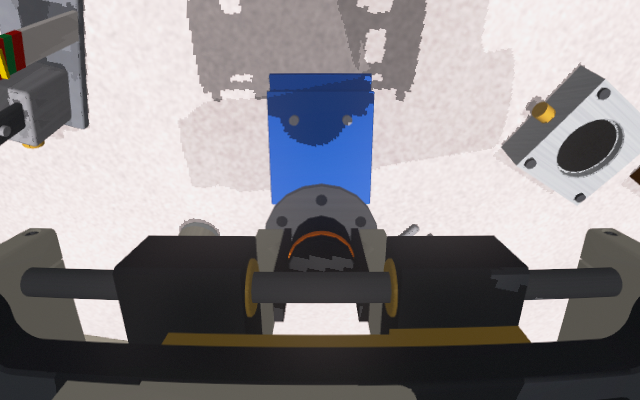

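Call:
send_rows(
  commands=[
    [1,[0.03,0.1,0],[0,0,0]],
    [1,[0.04,0.16,0],[-0.0022,0.0088,0]],
    [1,[0.04,0.16,-0.02],[-0.0022,0.0088,0]],
    [1,[0.04,0.16,-0.02],[-0.0022,0.0088,0]],
    [1,[0.04,0.16,-0.02],[-0.0022,0.0088,0]],
    [1,[0.04,0.16,-0.02],[-0.0022,0.0088,0]],
    [1,[0.03,0.14,-0.02],[-0.0022,0.0088,0]],
    [1,[0,0.05,0],[0,0,0]],
    [1,[0,0,0],[0,0,0]],
  ],
)

```text
clock: 6.25
tool_pos: [0.6157, 0.2666, 0.1394]
orientation: [-177.9, 0.4, 102.1]
force: [-0.1, -0.6, -2.3]
opening: 0.0296
```

```bash
python3 - <<'E'
from mv import *
delta([.622,.26,.14],Rt([0,0,-1],102.5))
E
```

```text
t 6.25 pos [0.6157 0.2666 0.1394] joints [  39.7   24.9   -4.1   -0.7  -63.  -117.2] F [-0.11 -0.63 -2.34] open 0.0296
 delta m [ 0.0063 -0.0066  0.0006] units [ 0.0251 -0.0264  0.0025] rot deg [ 0.85 -1.96  0.39] units [ 0.00235 -0.00544  0.00108] ang 2.17
```

Call:
send_rows(
  commands=[
    [1,[0.025,-0.026,0.003],[0.0024,-0.0055,0.001]],
    [1,[0,0,0],[0,0,0]],
    [1,[0,0,0],[0,0,0]],
  ],
)

```text
clock: 6.55
tool_pos: [0.6192, 0.258, 0.1363]
orientation: [-179.7, 0.1, 102.5]
force: [-0.5, 0.2, -2.5]
opening: 0.0292
```

```bash
python3 - <<'E'
from mv import *
from plant import snapshot
delta([.622,.26,.14],Rt([0,0,-1],102.5))
s=snapshot("wrist");np.savez("wrist3.npz",**s);cv2.imwrite("pics/wrist3.png",s["color"])
E
python3 cell.py wrist3
```

```text
t 6.55 pos [0.6192 0.258  0.1363] joints [ 3.920e+01  2.400e+01 -6.300e+00 -1.000e-01 -6.000e+01 -1.167e+02] F [-0.46  0.21 -2.46] open 0.0292
 delta m [0.0028 0.002  0.0037] units [0.0113 0.0079 0.0148] rot deg [ 0.16 -0.29  0.02] units [ 4.4e-04 -7.9e-04  6.0e-05] ang 0.33
wrist3
top z 0.03486588128662674 [ 1.16425119e-03 -5.09518072e-04  9.99999192e-01]
rect ((0.5348880290985107, 0.24143417179584503), (0.10083875805139542, 0.1002957671880722), 71.90750122070312)
px [324.56306306  72.77927928] 4793.0
dark floor [0.535  0.2415 0.0284] 0.0002 [0.535  0.2415 0.0284] 222
hole@top [0.535  0.2415 0.0305] 0.0003 [0.535  0.2415 0.0305] 250
```

View pics/wrist3.png

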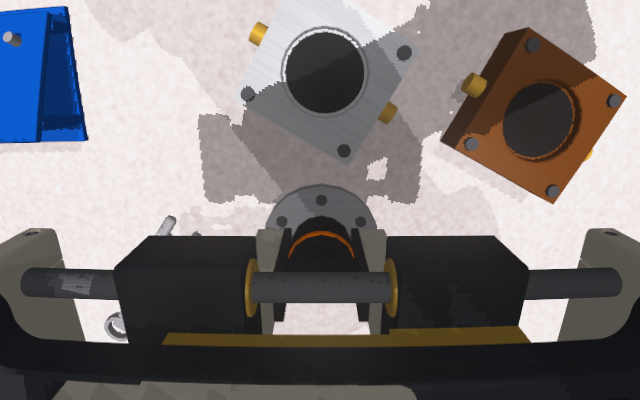

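The recess is at (325,73) and the grey block is confirmed, with the brown look-alike at (540,120). The held flange's arc is at (321,205). Next: the held cover's centre and tilt.

```bash
cat > held.py <<'E'
from fit import *
from cov import circ
def held(name):
    s=load(name);W=cloud(s)
    box=np.zeros(W.shape[:2],bool);box[178:236,258:385]=1
    b=s["color"];sat=np.ptp(b.astype(int),axis=-1)
    cand=box&(W[...,2]>.1)
    c,n,k=plane(W[cand],th=.0012);h=(W-c)@n
    print("flange top c",c.round(4),n.round(4),"tilt",np.degrees(np.arccos(n[2])),k.sum(),cand.sum())
    m=(box&(np.abs(h)<.003)).astype(np.uint8)*255
    ct=max(cv2.findContours(m,cv2.RETR_EXTERNAL,cv2.CHAIN_APPROX_NONE)[0],key=cv2.contourArea)[:,0]
    # outer arc: topmost per column
    us=np.unique(ct[:,0]);a=np.array([[u,ct[ct[:,0]==u][:,1].min()-.5] for u in us if 268<u<374])
    o,D=ray(s,a);P=o+D*(((c-o)@n)/(D@n))[:,None]
    ex=np.array([1,0,0])-n*n[0];ex/=np.linalg.norm(ex);ey=np.cross(n,ex)
    q=np.c_[(P-c)@ex,(P-c)@ey]
    p0,r0=circ(q);p,r=circ(q,.03)
    print("free",p0,r0,"r30",p,r)
    print("flange top centre",(c+p[0]*ex+p[1]*ey).round(4),"origin",(c+p[0]*ex+p[1]*ey-.006*n).round(4))
if __name__=="__main__":
    import sys;held(sys.argv[1])
E
python3 held.py wrist3
```

```text
flange top c [0.6019 0.2535 0.132 ] [0.0026 0.0089 1.    ] tilt 0.5300031162727351 3016 4702
free [0.01594869 0.00342256 0.02923542] 0.00018823010679810468 r30 [0.01680933 0.00358865] 0.00023290716084956275
flange top centre [0.6187 0.2571 0.1319] origin [0.6187 0.257  0.1259]
```

Call:
send_rows(
  commands=[
    [1,[-0.08,-0.015,-0.03],[0.001,-0.0006,0]],
    [1,[-0.08,-0.015,-0.04],[0,0,0]],
    [1,[-0.08,-0.015,-0.04],[0,0,0]],
    [1,[-0.08,-0.015,-0.04],[0,0,0]],
    [1,[-0.05,-0.01,-0.04],[0,0,0]],
    [1,[0,0,0],[0,0,0]],
    [1,[0,0,0],[0,0,0]],
  ],
)

```text
clock: 7.3
tool_pos: [0.5235, 0.2371, 0.0905]
orientation: [179.9, -0.3, 102.2]
force: [0.4, 0.3, -1.1]
opening: 0.0295
```

```bash
cat > p.py <<'E'
from mv import *
import sys
delta([.5355,.2425,float(sys.argv[1])],R.from_rotvec([.35,.0,0],degrees=True)*Rt([0,0,-1],102.5))
E
python3 p.py .075
```

```text
t 7.3 pos [0.5235 0.2371 0.0905] joints [  43.7   18.3  -22.2   -0.3  -49.3 -121.3] F [ 0.36  0.26 -1.07] open 0.0295
 delta m [ 0.012   0.0054 -0.0155] units [ 0.048   0.0215 -0.0618] rot deg [ 0.04 -0.    0.28] units [ 1.1e-04 -1.0e-05  7.7e-04] ang 0.28
```

Call:
send_rows(
  commands=[
    [1,[0.048,0.022,-0.06],[0,0,0]],
    [1,[0,0,0],[0,0,0]],
    [1,[0,0,0],[0,0,0]],
  ],
)

```text
clock: 7.6
tool_pos: [0.5383, 0.2436, 0.0778]
orientation: [179.7, -0.4, 102.2]
force: [-0.4, -0.0, -2.1]
opening: 0.0292
```

```bash
python3 p.py .06
```

```text
t 7.6 pos [0.5383 0.2436 0.0778] joints [  43.2   20.3  -21.    -0.3  -48.2 -120.8] F [-0.36 -0.03 -2.12] open 0.0292
 delta m [-0.0028 -0.0011 -0.0178] units [-0.0112 -0.0044 -0.071 ] rot deg [-0.08  0.18  0.3 ] units [-0.00023  0.00049  0.00084] ang 0.36
```

Call:
send_rows(
  commands=[
    [1,[-0.011,-0.0045,-0.04],[0,0.0004,0]],
    [1,[0,0,-0.04],[0,0,0]],
    [1,[0,0,0],[0,0,0]],
    [1,[0,0,0],[0,0,0]],
  ],
)

```text
clock: 8.0
tool_pos: [0.5355, 0.2421, 0.0571]
orientation: [179.8, -0.4, 102.2]
force: [-0.5, -0.4, -1.5]
opening: 0.0292
```

```bash
python3 p.py .0383
```

```text
t 8.0 pos [0.5355 0.2421 0.0571] joints [  43.2   21.6  -22.4   -0.4  -45.6 -120.7] F [-0.47 -0.37 -1.48] open 0.0292
 delta m [-0.      0.0004 -0.0188] units [-0.0002  0.0016 -0.0753] rot deg [-0.11  0.05  0.34] units [-0.00031  0.00015  0.00095] ang 0.36
```

```bash
python3 - <<'E'
from mv import *
from plant import snapshot
s=snapshot("wrist");np.savez("wrist4.npz",**s);cv2.imwrite("pics/wrist4.png",s["color"])
t=snapshot("side");u=snapshot("scene")
cv2.imwrite("pics/ss4.png",np.hstack([cv2.resize(t["color"][210:330,210:350],(390,334),interpolation=2),cv2.resize(u["color"][180:300,320:460],(390,334),interpolation=2)]))
E
python3 p.py .0383
```

```text
t 8.15 pos [0.5357 0.2423 0.0575] joints [  43.2   21.6  -22.4   -0.4  -45.7 -120.7] F [-0.26  0.06 -2.03] open 0.0293
 delta m [-0.0002  0.0002 -0.0192] units [-0.0009  0.0006 -0.0768] rot deg [-0.14  0.08  0.34] units [-0.00039  0.00022  0.00094] ang 0.38
```

View pics/wrist4.png

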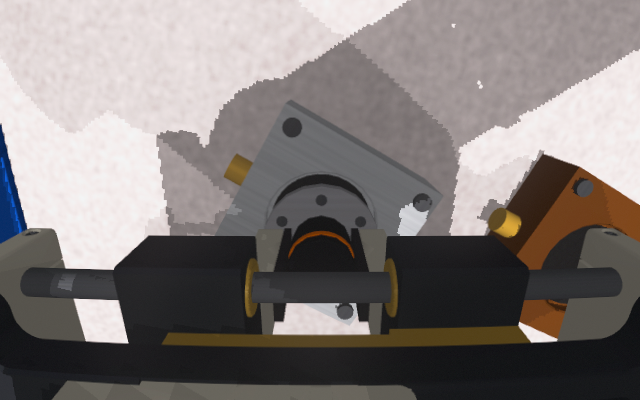

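View pics/ss4.png

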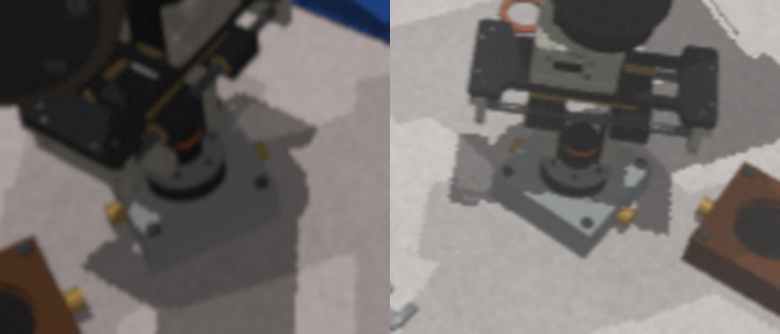

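Both views show the flange centred over the recess (wrist: flange arc at (321,190), recess rim at (320,180)). Lowering it.

Call:
send_rows(
  commands=[
    [1,[0,0,-0.03],[0,0,0]],
    [1,[0,0,-0.015],[0,0,0]],
    [1,[0,0,0],[0,0,0]],
    [1,[0,0,0],[0,0,0]],
  ],
)

```text
clock: 8.55
tool_pos: [0.5359, 0.2426, 0.0457]
orientation: [179.8, -0.5, 102.2]
force: [-0.8, -0.6, -1.6]
opening: 0.0296
```

```bash
python3 p.py .0383
```

```text
t 8.55 pos [0.5359 0.2426 0.0457] joints [  43.2   22.4  -23.    -0.4  -44.1 -120.7] F [-0.76 -0.57 -1.57] open 0.0296
 delta m [-0.0004 -0.0001 -0.0074] units [-0.0016 -0.0005 -0.0295] rot deg [-0.18  0.12  0.33] units [-0.00049  0.00033  0.00091] ang 0.39
```

Call:
send_rows(
  commands=[
    [1,[-0.0015,0,-0.012],[0,0,0]],
    [1,[0,0,-0.008],[0,0,0]],
    [1,[0,0,0],[0,0,0]],
    [1,[0,0,0],[0,0,0]],
  ],
)

```text
clock: 8.95
tool_pos: [0.5356, 0.2427, 0.0404]
orientation: [179.8, -0.5, 102.2]
force: [0.6, -0.0, -2.2]
opening: 0.0292
```

```bash
python3 p.py .0383
```

```text
t 8.95 pos [0.5356 0.2427 0.0404] joints [  43.2   22.8  -23.3   -0.4  -43.4 -120.7] F [ 0.58 -0.05 -2.22] open 0.0292
 delta m [-0.0001 -0.0002 -0.0021] units [-0.0005 -0.0007 -0.0082] rot deg [-0.18  0.13  0.32] units [-0.00049  0.00036  0.0009 ] ang 0.39
```

No contact, so the flange has entered the recess. Lowering in small steps to contact.

Call:
send_rows(
  commands=[
    [1,[0,0,-0.007],[0,0,0]],
    [1,[0,0,0],[0,0,0]],
    [1,[0,0,0],[0,0,0]],
  ],
)

```text
clock: 9.25
tool_pos: [0.5358, 0.2428, 0.0386]
orientation: [179.7, -0.5, 102.2]
force: [0.3, 0.1, -2.0]
opening: 0.0293
```

```bash
python3 p.py .0383
```

```text
t 9.25 pos [0.5358 0.2428 0.0386] joints [  43.2   22.9  -23.4   -0.4  -43.2 -120.7] F [ 0.34  0.09 -1.99] open 0.0293
 delta m [-0.0003 -0.0003 -0.0003] units [-0.001  -0.001  -0.0013] rot deg [-0.19  0.14  0.33] units [-0.00053  0.0004   0.00091] ang 0.41
```

Call:
send_rows(
  commands=[
    [1,[0,0,-0.004],[0,0,0]],
    [1,[0,0,0],[0,0,0]],
    [1,[0,0,0],[0,0,0]],
  ],
)

```text
clock: 9.55
tool_pos: [0.536, 0.243, 0.0384]
orientation: [179.7, -0.5, 102.2]
force: [-0.5, 0.2, -2.5]
opening: 0.0294
```

```bash
python3 p.py .0383
```

```text
t 9.55 pos [0.536  0.243  0.0384] joints [  43.2   22.9  -23.4   -0.4  -43.1 -120.7] F [-0.49  0.19 -2.5 ] open 0.0294
 delta m [-0.0005 -0.0005 -0.0001] units [-0.0019 -0.002  -0.0004] rot deg [-0.21  0.18  0.3 ] units [-0.00059  0.00051  0.00084] ang 0.41
```

Call:
send_rows(
  commands=[
    [1,[-0.002,-0.002,-0.006],[0,0,0]],
    [1,[0,0,-0.002],[0,0,0]],
    [1,[0,0,0],[0,0,0]],
  ],
)

```text
clock: 9.85
tool_pos: [0.536, 0.243, 0.0384]
orientation: [179.6, -0.5, 102.3]
force: [-1.3, -0.4, -1.8]
opening: 0.0293
```

```bash
python3 p.py .0383
```

```text
t 9.85 pos [0.536  0.243  0.0384] joints [  43.2   22.9  -23.5   -0.4  -43.  -120.7] F [-1.3  -0.35 -1.76] open 0.0293
 delta m [-0.0005 -0.0005 -0.0001] units [-0.002  -0.0021 -0.0003] rot deg [-0.26  0.29  0.25] units [-0.00073  0.00079  0.0007 ] ang 0.46
```

Call:
send_rows(
  commands=[
    [1,[-0.002,-0.002,-0.012],[0,0,0]],
    [1,[0,0,-0.012],[0,0,0]],
  ],
)

```text
clock: 10.05
tool_pos: [0.5364, 0.2432, 0.0377]
orientation: [179.4, -0.5, 102.4]
force: [-16.9, -5.0, 38.2]
opening: 0.0295
```

```bash
python3 p.py .0383
```

```text
t 10.05 pos [0.5364 0.2432 0.0377] joints [  43.3   22.9  -23.7   -0.2  -42.6 -120.7] F [-16.93  -5.01  38.22] open 0.0295
 delta m [-0.0009 -0.0007  0.0006] units [-0.0038 -0.0029  0.0024] rot deg [-0.3   0.46  0.1 ] units [-0.00084  0.00127  0.00027] ang 0.56
```

Firm contact at the expected seating height. Unload, then open.

Call:
send_rows(
  commands=[
    [1,[-0.002,-0.001,0.002],[0,0,0]],
    [1,[0,0,0.001],[0,0,0]],
    [1,[0,0,0],[0,0,0]],
  ],
)

```text
clock: 10.35
tool_pos: [0.536, 0.2432, 0.0392]
orientation: [179.3, -0.6, 102.4]
force: [0.6, 0.4, -2.5]
opening: 0.0293
```

Call:
send_rows(
  commands=[
    [0,[0,0,0],[0,0,0]],
    [0,[0,0,0],[0,0,0]],
    [0,[0,0,0],[0,0,0]],
    [0,[0,0,0],[0,0,0]],
    [0,[0,0,0],[0,0,0]],
    [0,[0,0,0],[0,0,0]],
  ],
)

```text
clock: 10.95
tool_pos: [0.5367, 0.2434, 0.0381]
orientation: [179.3, -0.6, 102.4]
force: [0.7, 0.9, -0.6]
opening: 0.0718
```

```bash
python3 p.py .0383
```

```text
t 10.95 pos [0.5367 0.2434 0.0381] joints [  43.3   22.8  -23.7   -0.2  -42.6 -120.7] F [ 0.69  0.95 -0.62] open 0.0718
 delta m [-0.0012 -0.0009  0.0002] units [-0.0047 -0.0037  0.0007] rot deg [-0.35  0.52  0.09] units [-0.00096  0.00145  0.00025] ang 0.63
```

Call:
send_rows(
  commands=[
    [0,[0,0,0.03],[0,0,0]],
    [0,[0,0,0.08],[0,0,0]],
    [0,[0,0,0.12],[0,0,0]],
    [0,[0,0,0.16],[0,0,0]],
    [0,[0.08,0.02,0.12],[0,0,0]],
    [0,[0.12,0.02,0.04],[0,0,0]],
    [0,[0.06,0.02,0],[0,0,0]],
    [0,[0,0,0],[0,0,0]],
    [0,[0,0,0],[0,0,0]],
  ],
)

```text
clock: 11.85
tool_pos: [0.6023, 0.2574, 0.1872]
orientation: [179.2, -0.6, 102.4]
force: [-0.4, -1.2, 0.1]
opening: 0.0875
```

```bash
python3 - <<'E'
from mv import *
from plant import snapshot
s=snapshot("wrist");np.savez("wrist5.npz",**s);cv2.imwrite("pics/wrist5.png",s["color"])
for n in("side","scene"):
    t=snapshot(n);np.savez(n+"5.npz",**t);cv2.imwrite(f"pics/{n}5.png",t["color"])
E
python3 p.py .0383
```

```text
t 12.0 pos [0.6017 0.2573 0.1868] joints [  40.1   19.6   -6.    -0.2  -63.5 -117.6] F [-0.8   0.32  0.64] open 0.0874
 delta m [-0.0662 -0.0148 -0.1485] units [-0.2647 -0.0591 -0.594 ] rot deg [-0.36  0.64  0.02] units [-1.01e-03  1.77e-03  7.00e-05] ang 0.74
```

View pics/wrist5.png

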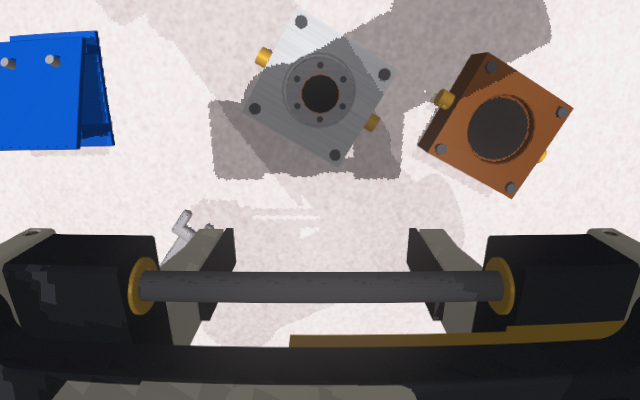

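View pics/scene5.png

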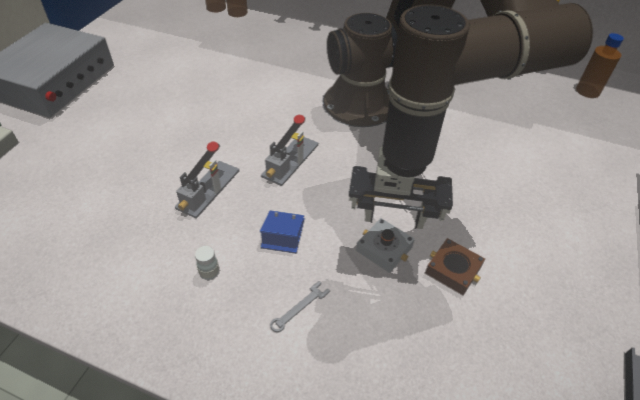

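The cover sits in the recess (wrist: flange centred at about (319,91)). I'll check height, tilt and centring, and measure the valve.

```bash
python3 - <<'E'
from fit import *
from cov import circ
s=load("wrist5");W=cloud(s)
d=np.linalg.norm(W[...,:2]-[.535,.2415],axis=-1)
f=W[(d>.019)&(d<.027)&(W[...,2]<.045)];c,n,k=plane(f,th=.001);print("flange",c.round(4),n.round(4),np.degrees(np.arccos(n[2])),k.sum())
t=W[(d>.036)&(d<.046)];c2,n2,k2=plane(t,th=.001);print("block",c2.round(4),n2.round(4),k2.sum())
h=W[(d<.03)&(W[...,2]>.057)];print("hub",np.median(h[:,2]),cv2.minEnclosingCircle(h[:,:2].astype(np.float32)),h[:,:2].mean(0))
r=cv2.minAreaRect(W[(np.abs(W[...,2]-c2[2])<.002)&(d<.075)][:,:2].astype(np.float32));print(r)
for nme in("scene5","side5"):
    s=load(nme);W=cloud(s);hsv=cv2.cvtColor(s["color"],cv2.COLOR_BGR2HSV)
    nr=np.linalg.norm(W[...,:2]-[.48,-.245],axis=-1)<.06
    rm=nr&((cv2.inRange(hsv,(0,120,50),(8,255,255))|cv2.inRange(hsv,(172,120,50),(180,255,255)))>0)&(W[...,2]>.1)
    c,n,k=plane(W[rm],th=.002);print(nme,"pad",c,n,k.sum(),rm.sum(),cv2.minEnclosingCircle(W[rm][k][:,:2].astype(np.float32)))
    # base slab of valve z 0.005-0.02
    q=W[(np.abs(W[...,0]-.56)<.16)&(np.abs(W[...,1]+.25)<.12)&(W[...,2]>.006)&(W[...,2]<.03)][:,:2]
    print(" base",cv2.minAreaRect(q.astype(np.float32)),len(q))
E
```

```text
flange [0.5343 0.241  0.0339] [0.0029 0.0025 1.    ] 0.2179801726573989 1253
block [0.5762 0.2506 0.2896] [0.978  0.2084 0.0077] 8968
hub 0.061914419090736805 ((0.5358739495277405, 0.24242845177650452), 0.015631096437573433) [0.53566017 0.24229867]
((0.5755478143692017, 0.25338542461395264), (0.010643674060702324, 0.1298329085111618), 16.08985710144043)
scene5 pad [ 0.48215834 -0.24956273  0.11820303] [ 0.08758578 -0.04231794  0.99525772] 58 75 ((0.48232075572013855, -0.24879024922847748), 0.015153136104345322)
 base ((0.5043317675590515, -0.24186024069786072), (0.1333032101392746, 0.26157423853874207), 63.19872283935547) 860
side5 pad [ 0.47832072 -0.24716423  0.1185395 ] [0.1400341  0.01441149 0.9900418 ] 69 77 ((0.4783658981323242, -0.2487293928861618), 0.016296731308102608)
 base ((0.5279866456985474, -0.25486141443252563), (0.0752345472574234, 0.20728392899036407), 85.62084197998047) 976
```

Cover seated: flange top is 1.1 mm below the block's top, tilt is 0.2°, and it is about 1.2 mm off centre. Moving to a hover near the valve with the fingers closing.

Call:
send_rows(
  commands=[
    [0,[-0.016,-0.1,0.02],[0,0,0]],
    [0,[-0.016,-0.18,0.01],[0,0,0]],
    [1,[-0.016,-0.18,0],[0,0,0]],
    [1,[-0.016,-0.18,0],[0,0,0]],
    [1,[-0.016,-0.18,0],[0,0,0]],
    [1,[-0.016,-0.18,0],[0,0,0]],
    [1,[-0.016,-0.18,0],[0,0,0]],
    [1,[-0.016,-0.18,0],[0,0,0]],
    [1,[-0.016,-0.18,0],[0,0,0]],
    [1,[-0.016,-0.18,0],[0,0,0]],
    [1,[-0.016,-0.18,0],[0,0,0]],
    [1,[-0.016,-0.15,0],[0,0,0]],
  ],
)

```text
clock: 13.2
tool_pos: [0.5366, -0.2735, 0.1951]
orientation: [179.4, -0.5, 103.1]
force: [0.6, 0.2, 0.4]
opening: 0.0131
```

```bash
python3 - <<'E'
from mv import *
delta([.55,-.24,.2],Rt([0,0,-1],102.5))
E
```

```text
t 13.2 pos [ 0.5366 -0.2735  0.1951] joints [ -8.9  14.9 -11.2  -0.8 -63.4 -67.6] F [0.61 0.21 0.42] open 0.0131
 delta m [0.0134 0.0335 0.0049] units [0.0534 0.134  0.0198] rot deg [-0.63  0.49 -0.64] units [-0.00175  0.00136 -0.00177] ang 1.02
```

Call:
send_rows(
  commands=[
    [1,[0.06,0.13,0.02],[-0.0017,0.0014,-0.0018]],
    [1,[0.03,0.03,0],[0,0,0]],
    [1,[0,0,0],[0,0,0]],
    [1,[0,0,0],[0,0,0]],
  ],
)

```text
clock: 13.6
tool_pos: [0.5519, -0.2435, 0.1996]
orientation: [-179.8, -0.0, 101.6]
force: [-0.6, -1.1, 0.6]
opening: 0.0004
```

```bash
python3 - <<'E'
from mv import *
from plant import snapshot
delta([.55,-.24,.2],Rt([0,0,-1],102.5))
s=snapshot("wrist");np.savez("wrist6.npz",**s);cv2.imwrite("pics/wrist6.png",s["color"])
from fit import plane
W=cloud(s);hsv=cv2.cvtColor(s["color"],cv2.COLOR_BGR2HSV)
nr=np.linalg.norm(W[...,:2]-[.48,-.245],axis=-1)<.06
rm=nr&((cv2.inRange(hsv,(0,120,50),(8,255,255))|cv2.inRange(hsv,(172,120,50),(180,255,255)))>0)&(W[...,2]>.1)
c,n,k=plane(W[rm],th=.0015);P=W[rm][k];print("pad",c,n,k.sum(),cv2.minEnclosingCircle(P[:,:2].astype(np.float32)),np.argwhere(rm).mean(0))
E
```

```text
t 13.6 pos [ 0.5519 -0.2435  0.1996] joints [ -5.2  15.  -10.8   0.  -64.3 -73.2] F [-0.6  -1.13  0.59] open 0.0004
 delta m [-0.0019  0.0035  0.0004] units [-0.0077  0.0138  0.0016] rot deg [ 0.01 -0.21  0.91] units [ 2.00e-05 -5.80e-04  2.53e-03] ang 0.94
pad [ 0.48105827 -0.25168331  0.1196842 ] [ 0.17376088 -0.02067287  0.98457087] 1654 ((0.4813057780265808, -0.2516119182109833), 0.015705807134509087) [ 94.92966534 330.95405559]
```

View pics/wrist6.png

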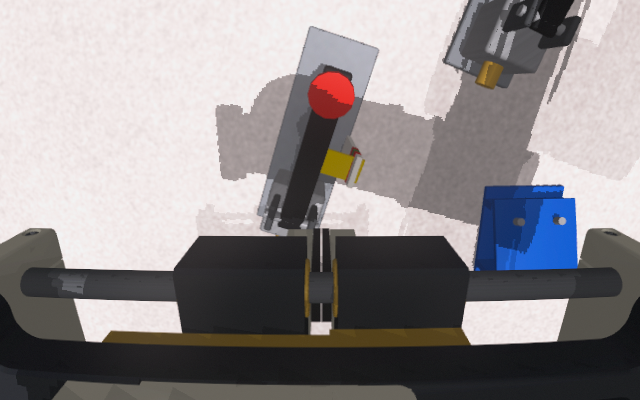

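The wrist view shows the red pad at (331,95), which is the valve on the robot's right, with the yellow pointer at (337,165) and the scale plate beside it. Moving above the pad.

Call:
send_rows(
  commands=[
    [1,[-0.08,-0.01,-0.05],[0,0,0.0025]],
    [1,[-0.08,-0.01,-0.06],[0,0,0]],
    [1,[-0.08,-0.01,-0.06],[0,0,0]],
    [1,[-0.05,0,-0.05],[0,0,0]],
    [1,[0,0,0],[0,0,0]],
    [1,[0,0,0],[0,0,0]],
  ],
)

```text
clock: 14.25
tool_pos: [0.4759, -0.2489, 0.1438]
orientation: [-179.9, -0.0, 103.0]
force: [0.7, -0.6, 1.6]
opening: 0.0002
```

```bash
cat > v.py <<'E'
from mv import *
import sys
delta([.480,-.2515,float(sys.argv[1])],Rt([0,0,-1],102.5))
E
python3 v.py .13
```

```text
t 14.25 pos [ 0.4759 -0.2489  0.1438] joints [ -6.7  11.8 -23.2   0.  -55.1 -70.4] F [ 0.68 -0.64  1.55] open 0.0002
 delta m [ 0.0041 -0.0026 -0.0138] units [ 0.0162 -0.0105 -0.0551] rot deg [ 0.01 -0.13 -0.45] units [ 3.00e-05 -3.70e-04 -1.26e-03] ang 0.47
```

Call:
send_rows(
  commands=[
    [1,[0.016,-0.01,-0.03],[0,0,0]],
    [1,[0,0,-0.03],[0,0,0]],
    [1,[0,0,-0.02],[0,0,0]],
    [1,[0,0,0],[0,0,0]],
    [1,[0,0,0],[0,0,0]],
  ],
)

```text
clock: 14.75
tool_pos: [0.4834, -0.2514, 0.1232]
orientation: [-180.0, 0.1, 103.1]
force: [-0.3, -0.1, 0.7]
opening: 0.0006
```

```bash
python3 v.py .10
```

```text
t 14.75 pos [ 0.4834 -0.2514  0.1232] joints [ -6.8  13.7 -23.9   0.1 -52.5 -70.1] F [-0.34 -0.1   0.74] open 0.0006
 delta m [-0.0034 -0.0001 -0.0232] units [-0.0135 -0.0002 -0.0927] rot deg [ 0.05 -0.   -0.57] units [ 1.50e-04 -1.00e-05 -1.59e-03] ang 0.58
```

Call:
send_rows(
  commands=[
    [1,[-0.006,0,-0.03],[0,0,0]],
    [1,[-0.006,0,-0.03],[0,0,0]],
    [1,[0,0,-0.02],[0,0,0]],
    [1,[0,0,0],[0,0,0]],
    [1,[0,0,0],[0,0,0]],
  ],
)

```text
clock: 15.25
tool_pos: [0.4804, -0.2515, 0.103]
orientation: [180.0, 0.1, 103.1]
force: [-1.8, 1.5, 7.3]
opening: 0.0002
```

```bash
python3 v.py .10
```

```text
t 15.25 pos [ 0.4804 -0.2515  0.103 ] joints [ -6.9  14.7 -25.6   0.1 -49.6 -70.1] F [-1.78  1.48  7.26] open 0.0002
 delta m [-0.0004 -0.     -0.003 ] units [-0.0014 -0.0001 -0.0119] rot deg [ 0.09  0.07 -0.62] units [ 0.00026  0.0002  -0.00173] ang 0.63
```

Call:
send_rows(
  commands=[
    [1,[0,0,-0.012],[0,0,0]],
    [1,[0,0,-0.002],[0,0,0]],
    [1,[0,0,0],[0,0,0]],
  ],
)

```text
clock: 15.55
tool_pos: [0.4801, -0.2514, 0.1003]
orientation: [179.9, 0.1, 103.2]
force: [-2.0, 2.4, 7.7]
opening: 0.0005
```

```bash
python3 v.py .10
```

```text
t 15.55 pos [ 0.4801 -0.2514  0.1003] joints [ -6.8  14.8 -25.9   0.1 -49.2 -70.1] F [-2.04  2.35  7.74] open 0.0005
 delta m [-0.0001 -0.0001 -0.0003] units [-0.0003 -0.0003 -0.0011] rot deg [ 0.12  0.11 -0.66] units [ 0.00035  0.00032 -0.00184] ang 0.68
```

Half travel is reached with about 8 N. Hold 0.6 s and check by camera.

Call:
send_rows(
  commands=[
    [1,[0,0,0],[0,0,0]],
    [1,[0,0,0],[0,0,0]],
    [1,[0,0,0],[0,0,0]],
    [1,[0,0,0],[0,0,0]],
    [1,[0,0,0],[0,0,0]],
    [1,[0,0,0],[0,0,0]],
  ],
)

```text
clock: 16.15
tool_pos: [0.4803, -0.2514, 0.1024]
orientation: [179.7, 0.3, 103.2]
force: [-2.0, 2.5, 6.5]
opening: 0.0001
```

```bash
python3 v.py .10; python3 - <<'E'
from fit import *
from plant import snapshot
a={n:snapshot(n) for n in("side","scene")}
t=a["side"]["color"];u=a["scene"]["color"]
cv2.imwrite("pics/v7.png",np.hstack([cv2.resize(t[110:210,370:470],(400,400),interpolation=2),cv2.resize(u[130:230,155:255],(400,400),interpolation=2)]))
for n,s in a.items():
    W=cloud(s);d=np.linalg.norm(W[...,:2]-[.535,.2415],axis=-1)
    h=W[(d<.03)&(W[...,2]>.055)];print(n,"hub",len(h),h.mean(0).round(4),"top",np.percentile(h[:,2],90).round(4))
    # lever: dark points above 85mm near valve line
    m=(s["color"].max(-1)<60)&(np.abs(W[...,0]-.54)<.06)&(np.abs(W[...,1]+.257)<.02)&(W[...,2]>.08)&(W[...,2]<.118)
    P=W[m];print(" lever pts",m.sum(),"z(x) fit",np.polyfit(P[:,0],P[:,2],1) if m.sum()>5 else None)
E
python3 v.py .10
```

```text
t 16.15 pos [ 0.4803 -0.2514  0.1024] joints [ -6.8  14.6 -25.9   0.2 -49.2 -70.1] F [-2.04  2.5   6.5 ] open 0.0001
 delta m [-0.0003 -0.0001 -0.0024] units [-0.0012 -0.0003 -0.0097] rot deg [ 0.2   0.31 -0.75] units [ 0.00055  0.00085 -0.00208] ang 0.83
side hub 170 [0.5317 0.2451 0.0604] top 0.0621
 lever pts 220 z(x) fit [-0.03286302  0.1110759 ]
scene hub 120 [0.5379 0.2427 0.0606] top 0.0631
 lever pts 197 z(x) fit [-0.05096331  0.12138283]
t 16.25 pos [ 0.4803 -0.2514  0.1025] joints [ -6.8  14.6 -25.9   0.2 -49.2 -70.1] F [-1.69  1.17  6.84] open 0.0001
 delta m [-0.0003 -0.0001 -0.0025] units [-0.0013 -0.0002 -0.0099] rot deg [ 0.2   0.31 -0.75] units [ 0.00056  0.00085 -0.00209] ang 0.84
```

View pics/v7.png

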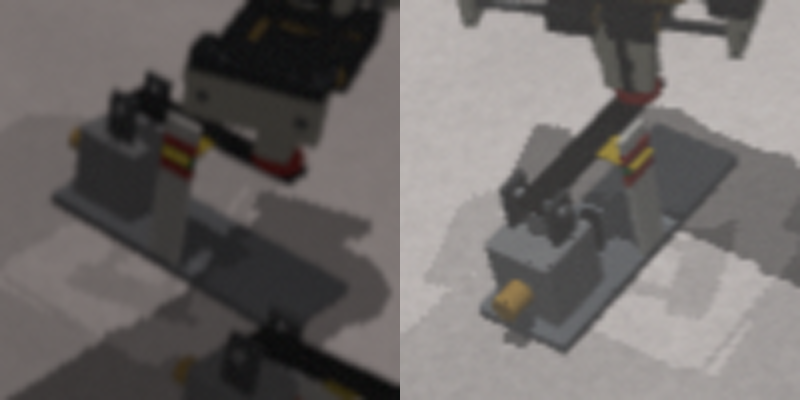

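The lever is nearly level, and the yellow pointer sits over the middle of the band in both views (side crop (180,150), scene crop (635,150)). Zero rows let it creep up about 2 mm, so I'll trim down.

Call:
send_rows(
  commands=[
    [1,[0,0,-0.012],[0,0,0]],
    [1,[0,0,-0.004],[0,0,0]],
    [1,[0,0,-0.001],[0,0,0]],
  ],
)

```text
clock: 16.55
tool_pos: [0.48, -0.2514, 0.0992]
orientation: [179.7, 0.3, 103.3]
force: [-2.0, 2.0, 9.6]
opening: 0.0005
```

```bash
python3 v.py .10; python3 - <<'E'
from mv import *
from plant import snapshot
for i in range(8):
    t=snapshot("scene")
o=sensors.get_obs();print(o["clock"],o["tool_pos"],o["force"],o["qvel"].round(2))
cv2.imwrite("pics/v8.png",cv2.resize(t["color"][130:230,155:255],(500,500),interpolation=2))
E
```

```text
t 16.55 pos [ 0.48   -0.2514  0.0992] joints [ -6.8  14.7 -26.2   0.2 -48.6 -70.1] F [-2.03  2.02  9.57] open 0.0005
 delta m [ 0.     -0.0001  0.0008] units [ 0.0001 -0.0003  0.003 ] rot deg [ 0.23  0.37 -0.79] units [ 0.00064  0.00101 -0.00218] ang 0.9
16.95 [ 0.48001248 -0.25140982  0.0993637 ] [-3.29831719  2.63847012  8.92437461] [-0.01 -0.01  0.01 -0.05  0.04  0.02]
```

View pics/v8.png

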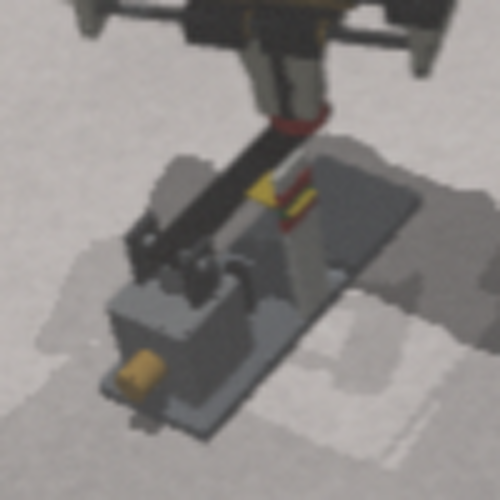

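Steady: the pointer is mid-band at (300,203), pad height is 99 mm, force is about 9 N. Handing in.

```bash
python3 -c "
from plant import order,sensors
print(order.close_job());o=sensors.get_obs();print(o['clock'],o['tool_pos'],o['force'])"
```

```text
the job is handed in; nothing more can be done
None
the job is handed in; nothing more can be done
```

I seated the cover in the aluminium cell and let go of it. I then pressed the purge lever (the valve farthest to the robot's right) to half travel and handed the job in at about 17 s, still pressing. Handing in gave no verdict, and the state could not be read afterwards.

- **Cover:** after I let go, the wrist camera put the flange top at 33.9 mm, which is 1.1 mm below the block's top. Tilt was 0.2°, and the hub was about 1.2 mm off the recess centre (limit 3.5 mm). I pushed it home with about 38 N at the wrist before unloading and opening. The last scene and side views, taken while pressing, still showed the hub in place, though those cameras differ from the wrist by 3–5 mm.
- **Lever:** at the end the fingertips were at 99.3 mm, close to half travel (my estimate: about 0.18 rad). The push was about 9 N and steady over 0.4 s, with the pointer over the middle of the band. An earlier hold drifted up about 2 mm, to roughly 0.155 rad, so I trimmed it back down before handing in.
- **Bystanders:** the arm went near none of the jar, wrench or gasket. They look unmoved in the scene picture taken after the placing, but I did not measure them again.

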